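Set a hose spigot seal-down in its fitting jig

ROBOT

A 6-joint arm with a two-finger parallel gripper is mounted at the origin on a cart in front of the work surface, level with it; the furniture and walls round the work are solid. World frame = base frame: x ahead of the robot, y to its left, z up, the work surface at z = 0. Lengths are in m, angles in rad, forces in N, time in s.
With the tool pointing down it reaches from about 0.25 to 0.775 m from the base axis. Payload 4 kg.
Tool frame: the origin (TCP) lies midway between the tips of the shut fingers; the grasp point (between the pads) lies 19 mm behind it (robot.tcp_to_grasp is the z of the grasp point in the tool frame, in m); z points along the fingers, y is the line along which they close (so a half turn about z gives the same grasp; the last joint's range is limited). The gripper opens to 94 mm and grips with 3 to 60 N. Pads are 16 mm wide; open, the fingers measure 119 mm over their backs; the gripper's body (75 mm by 177 mm) begins 78 mm behind the grasp point.
Start: joints at [1.153, 0.087, 1.371, -0, 1.684, -0.103], TCP at [0.17, 0.523, 0.179] pointing down, gripper open.
Joint ranges: [-3.1, 3.1], [-0.76, 2.03], [0.27, 2.55], [-1.08, 4.22], [0.17, 2.65], [-2.57, 2.57]. Speed limits (rad/s): [2.79, 2.79, 3.14, 3.14, 3.14, 3.14].

INTERFACE

Orientations are given as [roll, pitch, yaw] about the fixed x, y, z axes, in that order (R = Rz(yaw) Ry(pitch) Rx(roll)).
In Python, from bench import robot gives the robot as it stands. The module is installed in compiled form; this text tells all that it offers.
- The arm moves only by the tool move_arm, never from a script. Its argument "motion" is one flat list of numbers, 7 for each row, row after row: the turn, a rotation vector about the tool's x, y, z in units of 45 degrees (1.0 is 45 degrees), then the shift along the tool's x, y, z in units of 100 mm (1.0 is 100 mm), then the opening, from 0 (shut) to 1 (fully open). A call has 1 to 12 rows; each row shifts and turns the commanded pose from where the row before left it, along the tool's axes as they then stand; what a row does not reach is not made up. A row lasts 1/12 s, in which the tool goes at most 41.7 mm and 7.16 degrees, less where a joint would pass 70% of its speed; a pose out of reach is approached as far as the arm can. A call with a number of a shift or a turn outside -1 to 1 is refused whole. A call with a gripper value outside its range is refused whole. The fingers move at their own pace and stop on an object; the grip force is fixed at half the most. Time passes only in rows, so rows that do not move let the fingers close. It gives the time, the measured TCP pose, the force, the opening and the grip force at its end, in the units of the state.
- robot.get_obs(): the state, without advancing time (a new reading comes with each control period).
- robot.snapshot(name): name is "scene" or "top"; returns the picture (480x640x3 uint8, red, green, blue); there is no depth.
- robot.get_calibration(name): a dict with "fx", "fy", "cx", "cy" (pixels), "R" (3x3) and "t" (3): a world point X has camera coordinates R X + t. Camera axes: x right, y down, z forward; pixel columns grow to the right and rows downward; lengths in m; the calibration is good to about 2 mm. A picture is of the moment at which its call begins. get_calibration takes no time and is no camera call.
- robot.close_job(): hands the job in; it is judged then, once.
The state is a dict: "time": time; "joint_positions": joint angles; "qvel": joint speeds; "joint_torque": joint torques, N m; "tool_pos": TCP position; "ee_rot": TCP orientation; "wrist_force": force on the tool from outside, world axes, zero at the start; "wrist_torque": the same for the moment, N m; "width": finger opening in m; "finger_force": force on a finger pad.
Only numpy, scipy, OpenCV 4.12 (cv2) and the standard library are available. Lean on these libraries where they do the work, as an engineer would, in place of code of your own. Each camera call takes 0.05 s, during which the arm holds its last target. There are 200 camera calls.

TASK

Put the orange hose spigot that stands on its flange (black rubber seal face down, tube up) into the round pocket of the plywood jig, still seal face down and tube up, so that its flange lies flat on the pocket floor. Leave the other, upside-down spigot where it stands.

Things in the scene. Friction and masses are not known exactly. Their poses are not given: they have to be found in the camera images.
- spigot: the spigot to place: orange plastic hose spigot standing tube up, 50 mm tall, 75 to 155 g. Flange 72 mm across, 8 mm thick with the 2 mm black rubber seal on its underside; a tube 40 mm in outside diameter rises from the flange's middle, 8 to 50 mm above the seal face; grip it across the tube from above. Origin: centre of the seal face (underside); z up along the tube. Round: yaw is free.
- spigot_upturned: bystander, an identical spigot upside down on its tube end: its flange with the black seal face is on top, 50 mm above the bench. Origin: centre of the seal face; z points down along the tube. Leave it alone. The two spigots may stand in either of two places, at least 120 mm apart.
- jig: the fitting jig, fixed to the bench: a light-coloured square plywood block 116 x 116 mm, 22 mm high, with a screw head at each corner and one round pocket in the middle of its top. Origin: centre of its underside, z up; its yaw varies.
- pocket (a point): centre of the pocket's flat floor, 12 mm above the bench. The pocket is 92 mm across and 10 mm deep, open at the top (its rim is 22 mm above the bench), so the flange has 10 mm of play all round.

How it is judged:
At the end, for the whole second after the job is handed in: The spigot stands at rest in the pocket with its seal face down and tube up: seal face within 3 mm of the pocket floor's height, centre within 14 mm of the pocket's centre, tilt under 0.1 rad (horizontal distance between spigot and pocket below 0.014 m and z of spigot in the frame of pocket between -0.003 and 0.003 m and angle between spigot's own z axis and vertical below 0.1 rad and linear speed of spigot below 0.02 m/s and angular speed of spigot below 0.2 rad/s); the robot touches nothing.
It fails at once if the upside-down spigot is moved by more than 30 mm (distance of spigot_upturned from where it was at the start of the episode above 0.03 m).
It also fails if it takes over 34 s, if anything falls off the work surface, if the arm or the gripper's body presses on something with over 40 N, if the wrist force passes 120 N, or if a joint passes its speed limit or range.

## Working session

There is one attempt and no reset: what is moved stays moved. The work goes in short steps, Python scripts to look and compute and a tool call to move; the robot and the scene stay as the last step left them, time stands still between calls to the robot, and variables do not carry over. Pictures are saved under pics/ and viewed, at most 10 in all, crops included, and the job is handed in when it is done.

Besides the shell and the picture viewer there is one more tool, called after "Emit:" in YAML: its name, and indented under it one key for each argument. move_arm: Moves the arm, as the interface text tells. Shifts and turns lie within -1 to 1; 1 stands for 100 mm of shift or 45 degrees of turn. Its arguments: {"type":"object","properties":{"motion":{"type":"array","items":{"type":"number"}}},"required":["motion"]}

```bash
mkdir -p pics
python3 - <<'E'
from bench import robot
import cv2
for n in("scene","top"):
    im=robot.snapshot(n); cv2.imwrite(f"pics/{n}0.png",im[:,:,::-1])
    c=robot.get_calibration(n); print(n,c)
o=robot.get_obs(); print(o['tool_pos'],o['ee_rot'],o['time'],o['width'],robot.tcp_to_grasp)
E
```

```text
scene {'fx': 548.2912679202414, 'fy': 548.2912679202414, 'cx': 314.2553224852273, 'cy': 243.7127679739113, 'R': array([[-0.57112731, -0.82078569,  0.01115536],
       [-0.50253675,  0.33887013, -0.79537655],
       [ 0.64905347, -0.45986725, -0.60601296]]), 't': array([0.11127838, 0.39149001, 0.43845596])}
top {'fx': 602.6931157921674, 'fy': 602.6931157921674, 'cx': 310.0884115614059, 'cy': 243.31213887437, 'R': array([[ 0.02776544, -0.99886908, -0.0385958 ],
       [-0.98933809, -0.02193737, -0.14397536],
       [ 0.14296585,  0.04218183, -0.98882833]]), 't': array([-0.2124131 ,  0.52781881,  0.91229534])}
[0.17009002 0.52246996 0.17781502] [-3.13960816e+00 -1.93007101e-04  2.82680439e+00] 0.1 0.09420662633505629 -0.0188
```

View pics/scene0.png

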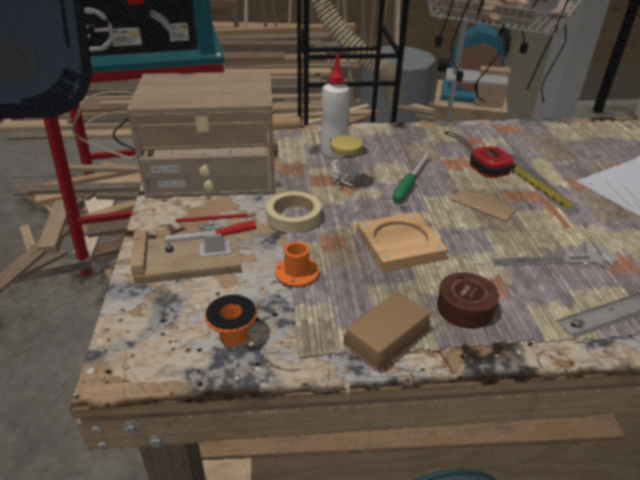

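View pics/top0.png

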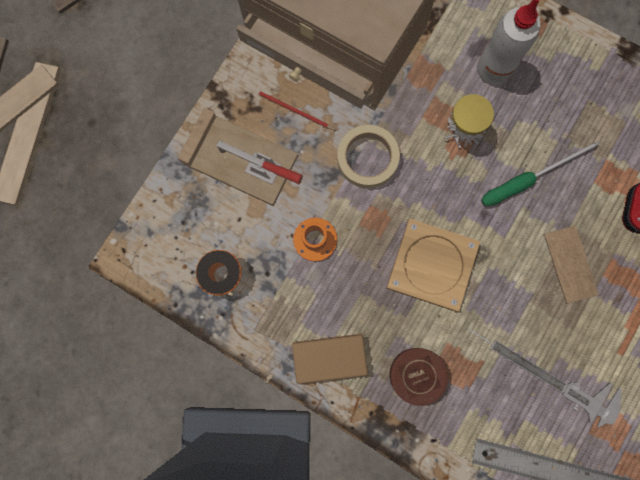

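The scene view shows the target spigot (tube up) at about (297,262), the upturned one with its black face up at (232,318), and the jig at (402,240). In the top view they are at (315,239), (218,272) and (434,264).

```bash
cat > h.py <<'E'
import numpy as np
from bench import robot
C={n:robot.get_calibration(n) for n in("scene","top")}
def ray(n,p):
    c=C[n]; d=c['R'].T@np.array([(p[0]-c['cx'])/c['fx'],(p[1]-c['cy'])/c['fy'],1]); return -c['R'].T@c['t'],d
def plane(n,p,z):
    o,d=ray(n,p); return o+d*(z-o[2])/d[2]
def tri(a,b):
    o1,d1=ray("scene",a);o2,d2=ray("top",b)
    s=np.linalg.lstsq(np.c_[d1,-d2],o2-o1,rcond=None)[0]
    p,q=o1+s[0]*d1,o2+s[1]*d2; return (p+q)/2,np.linalg.norm(p-q)
def proj(n,X):
    c=C[n]; v=c['R']@X+c['t']; return np.array([c['fx']*v[0]/v[2]+c['cx'],c['fy']*v[1]/v[2]+c['cy']])
E
python3 - <<'E'
from h import *
import cv2
S=cv2.imread("pics/scene0.png");T=cv2.imread("pics/top0.png")
for n,im,boxes in(("scene",S,[(260,225,80,75),(345,205,110,75)]),("top",T,[(280,205,75,70),(380,210,110,110)])):
    h=cv2.cvtColor(im,cv2.COLOR_BGR2HSV)
    m=cv2.inRange(h,(3,170,60),(16,255,255)); N,l,st,ce=cv2.connectedComponentsWithStats(m)
    for i in range(1,N):
        if st[i,4]>150:
            c=max(cv2.findContours((l==i).astype('u1'),0,1)[0],key=len)
            e=cv2.fitEllipse(cv2.convexHull(c)); print(n,st[i],e, plane(n,e[0],.008))
    cr=[cv2.resize(im[y:y+hh,x:x+w],(400,int(400*hh/w)),interpolation=cv2.INTER_CUBIC) for x,y,w,hh in boxes]
    H=max(c.shape[0] for c in cr); cr=[cv2.copyMakeBorder(c,0,H-c.shape[0],0,0,0) for c in cr]
    cv2.imwrite(f"pics/{n}c.png",np.hstack(cr))
E
```

```text
scene [ 276  243   43   43 1260] ((296.6128845214844, 265.08233642578125), (43.687496185302734, 44.055320739746094), 106.91929626464844) [ 0.552892   -0.21410787  0.008     ]
scene [220 304  22  15 255] ((230.41680908203125, 310.9888000488281), (14.624945640563965, 21.60807991027832), 82.15660095214844) [ 0.51893293 -0.07541745  0.008     ]
scene [207 315  49  31 476] ((228.17152404785156, 297.0223388671875), (53.79279327392578, 95.58118438720703), 172.0191192626953) [ 0.54751017 -0.08674143  0.008     ]
top [294 218  43  43 884] ((314.89263916015625, 239.04885864257812), (42.26313781738281, 42.512054443359375), 103.43902587890625) [ 0.54386226 -0.20561357  0.008     ]
```

View pics/scenec.png

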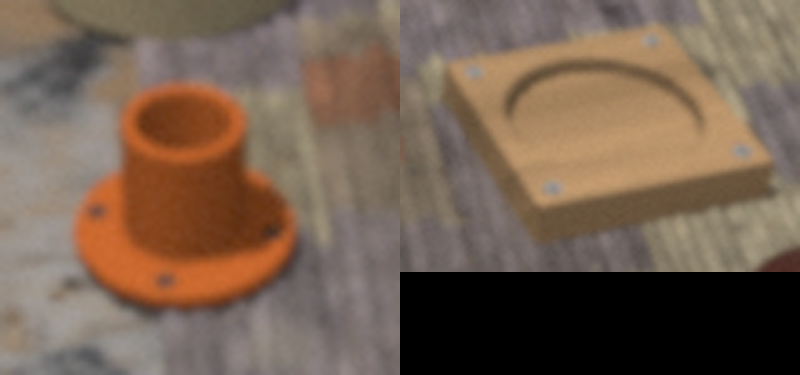

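View pics/topc.png

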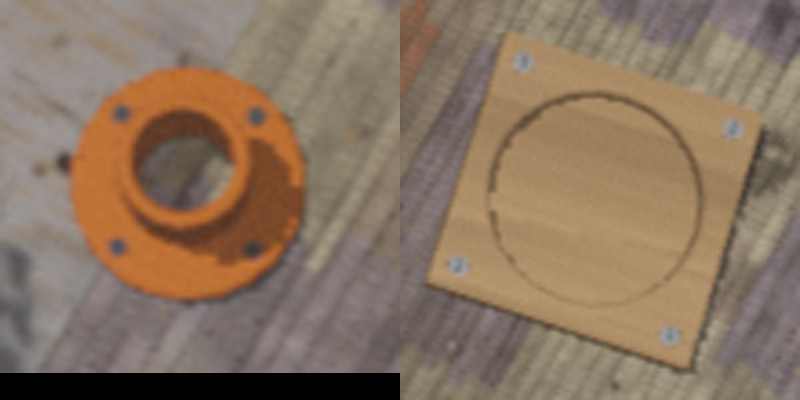

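The crops show the tube rim centre at about (184,124) in the scene crop and (185,162) in the top crop. All four jig screws are visible in both views, and I'll triangulate from these points.

Run:
```python
from h import *
f=lambda p,o,s:(np.array(p)+.5)/s-.5+o
rs=f((184,124.5),(260,225),5);rt=f((185,162),(280,205),400/75)
print("rim",tri(rs,rt),plane("scene",rs,.05),plane("top",rt,.05))
k=400/110
a=[(74,72),(252,41),(341,152),(153,188)];b=[(123,62),(333,128),(269,335),(58,266)]
P=[]
for u,v in zip(a,b):
    q=tri(f(u,(345,205),k),f(v,(380,210),k));P.append(q[0]);print("screw",q)
P=np.array(P);print("jig",P.mean(0),[np.linalg.norm(P[i]-P[i-1]) for i in range(4)])
fl=plane("top",(314.9,239.05),.008);print("flange",fl)
t=f((597-400,199),(380,210),k);print("pocket circle",plane("top",t,.022))
for n,p in(("scene",(231.5,313)),("top",(218,272))):print("upturned",plane(n,p,.05))
o=robot.get_obs();g=o['tool_pos'];print(g,o['joint_positions'],o['ee_rot'])
```

```text
rim (array([ 0.54328112, -0.20668258,  0.04970989]), np.float64(0.0018837965045817187)) [ 0.54225668 -0.20712634  0.05      ] [ 0.54383759 -0.20595911  0.05      ]
screw (array([ 0.56376158, -0.36265441,  0.02395884]), np.float64(0.0025780713461243665))
screw (array([ 0.53678717, -0.45325692,  0.02264972]), np.float64(0.0029038910727072252))
screw (array([ 0.44705167, -0.42489201,  0.0231281 ]), np.float64(0.002158716496948021))
screw (array([ 0.474139  , -0.3350653 ,  0.02440098]), np.float64(0.0024808172394145795))
jig [ 0.50543486 -0.39396716  0.02353441] [np.float64(0.0937739906955504), np.float64(0.0945417758561843), np.float64(0.09411300401338543), np.float64(0.09383060544108848)]
flange [ 0.54386065 -0.20562551  0.008     ]
pocket circle [ 0.50563523 -0.39391236  0.022     ]
upturned [ 0.47449135 -0.05737142  0.05      ]
upturned [ 0.48282354 -0.05899739  0.05      ]
[0.17009002 0.52246996 0.17781502] [ 1.15288226e+00  8.79057816e-02  1.37208885e+00 -1.23874157e-05
  1.68359184e+00 -1.03127376e-01] [-3.13960816e+00 -1.93007101e-04  2.82680439e+00]
```

Two-view check: rim height is 49.7 mm (50 expected), the screw plane is about 23 mm and the screws form a 94 mm square, so the measurements are consistent. The spigot is at (0.5436,-0.206) and the pocket at (0.5055,-0.394). I'm travelling there high.

Emit:
move_arm:
  motion: [0,0,0,-0.12,-0.12,0,1,0,0,0,-0.24,-0.24,0,1,0,0,0,-0.24,-0.24,0,1,0,0,0,-0.24,-0.24,0,1,0,0,0,-0.24,-0.24,0,1,0,0,0,-0.24,-0.24,0,1,0,0,0,-0.24,-0.24,0,1,0,0,0,-0.24,-0.24,0,1,0,0,0,-0.24,-0.24,0,1,0,0,0,-0.24,-0.24,0,1,0,0,0,-0.24,-0.24,0,1,0,0,0,-0.24,-0.24,0,1]

```text
time: 1.1
tool_pos: [0.3474, 0.1735, 0.1786]
ee_rot: [-3.142, -0.0, 2.827]
wrist_force: [0.2, -0.5, 0.3]
width: 0.0938
finger_force: 0.0
```

Emit:
move_arm:
  motion: [0,0,0,-0.24,-0.24,0,1,0,0,0,-0.24,-0.24,0,1,0,0,0,-0.24,-0.24,0,1,0,0,0,-0.24,-0.24,0,1,0,0,0,-0.24,-0.24,0,1,0,0,0,-0.24,-0.24,0,1,0,0,0,-0.24,-0.24,0,1,0,0,0,-0.24,-0.24,0,1,0,0,0,-0.24,-0.24,0,1,0,0,0,-0.24,-0.24,0,1,0,0,0,-0.24,-0.24,0,1,0,0,0,-0.24,-0.24,0,1]

```text
time: 2.1
tool_pos: [0.5322, -0.1894, 0.1781]
ee_rot: [3.141, -0.001, 2.826]
wrist_force: [-0.4, 0.5, 1.3]
width: 0.0937
finger_force: 0.0
```

Emit:
move_arm:
  motion: [0,0,0,0,0,0,1,0,0,0,0,0,0,1]

```text
time: 2.27
tool_pos: [0.5317, -0.189, 0.1772]
ee_rot: [3.141, -0.003, 2.824]
wrist_force: [-0.8, 0.2, -0.1]
width: 0.0939
finger_force: 0.0
```

```bash
cat >> h.py <<'E'
from scipy.spatial.transform import Rotation as Ro
def go(x,y,z):
    o=robot.get_obs();R=Ro.from_euler('xyz',o['ee_rot']);d=np.array([x,y,z])-o['tool_pos']
    print(round(o['time'],2),o['tool_pos'].round(4),o['ee_rot'].round(4),"F",o['wrist_force'].round(1),"w",round(float(o['width']),4),"q",o['joint_positions'].round(2));print("shift units",(R.inv().apply(d)*10).round(3))
E
python3 -c "
from h import *
go(.5436,-.206,.017)"
```

```text
2.27 [ 0.5317 -0.189   0.1772] [ 3.1409 -0.0032  2.8244] F [-0.8  0.2 -0.1] w 0.0939 q [-0.44  0.12  1.34  0.    1.69 -1.7 ]
shift units [-0.172 -0.125  1.601]
```

Emit:
move_arm:
  motion: [0,0,0,-0.09,-0.06,0.2,1,0,0,0,-0.08,-0.065,0.2,1,0,0,0,0,0,0.2,1,0,0,0,0,0,0.2,1,0,0,0,0,0,0,1,0,0,0,0,0,0,1,0,0,0,0,0,0,1]

```text
time: 2.85
tool_pos: [0.5447, -0.2044, 0.1004]
ee_rot: [-3.142, 0.002, 2.828]
wrist_force: [0.2, 0.8, 0.5]
width: 0.0941
finger_force: 0.0
```

```bash
python3 -c "
from h import *
go(.5436,-.206,.017)"
```

```text
2.85 [ 0.5447 -0.2044  0.1004] [-3.1416e+00  1.8000e-03  2.8278e+00] F [0.2 0.8 0.5] w 0.0941 q [-0.46  0.18  1.42  0.    1.54 -1.71]
shift units [ 0.007 -0.018  0.834]
```

Emit:
move_arm:
  motion: [0,0,0,0,-0.01,0.2,1,0,0,0,0,0,0.2,1,0,0,0,0,0,0.2,1,0,0,0,0,0,0.15,1,0,0,0,0,0,0.07,1,0,0,0,0,0,0,1,0,0,0,0,0,0,1]

```text
time: 3.43
tool_pos: [0.5448, -0.2062, 0.0184]
ee_rot: [-3.141, 0.002, 2.827]
wrist_force: [0.1, -0.2, -0.2]
width: 0.0938
finger_force: 0.0
```

Emit:
move_arm:
  motion: [0,0,0,0,0,0,0,0,0,0,0,0,0,0,0,0,0,0,0,0,0,0,0,0,0,0,0,0,0,0,0,0,0,0,0,0,0,0,0,0,0,0,0,0,0,0,0,0,0,0,0,0,0,0,0,0,0,0,0,0,0,0,0]

```text
time: 4.18
tool_pos: [0.5439, -0.2061, 0.0168]
ee_rot: [-3.141, -0.0, 2.827]
wrist_force: [-0.4, -0.4, -0.8]
width: 0.0384
finger_force: 30.0
```

```bash
python3 -c "
from h import *
go(.5436,-.206,.017)"
```

```text
4.18 [ 0.5439 -0.2061  0.0168] [-3.1415e+00 -1.0000e-04  2.8268e+00] F [-0.4 -0.4 -0.8] w 0.0384 q [-0.46  0.24  1.52 -0.    1.38 -1.72]
shift units [ 0.003  0.    -0.002]
```

Gripped at a width of 38 mm with 30 N. Lifting and carrying over the jig.

Emit:
move_arm:
  motion: [0,0,0,0,0,-0.1,0,0,0,0,0,0,-0.2,0,0,0,0,0,0,-0.2,0,0,0,0,0,0,-0.2,0,0,0,0,0,0,-0.1,0,0,0,0,0,0,0,0]

```text
time: 4.68
tool_pos: [0.5458, -0.2069, 0.1006]
ee_rot: [-3.141, 0.006, 2.827]
wrist_force: [0.1, -0.4, -1.5]
width: 0.038
finger_force: 30.0
```

Emit:
move_arm:
  motion: [0,0,0,-0.02,-0.2,0,0,0,0,0,-0.03,-0.25,0,0,0,0,0,-0.03,-0.25,0,0,0,0,0,-0.03,-0.25,0,0,0,0,0,-0.03,-0.25,0,0,0,0,0,-0.03,-0.25,0,0,0,0,0,-0.03,-0.25,0,0,0,0,0,-0.02,-0.2,0,0,0,0,0,0,0,0,0,0,0,0,0,0,0,0,0,0,0,0,0,0,0]

```text
time: 5.6
tool_pos: [0.5057, -0.3924, 0.0955]
ee_rot: [3.14, -0.002, 2.827]
wrist_force: [0.2, -0.4, -2.0]
width: 0.0384
finger_force: 30.0
```

Run:
```python
from h import *
import cv2
go(.5055,-.394,.029)
a=robot.snapshot("scene")[120:340,200:500,::-1];b=robot.snapshot("top")[150:370,300:560,::-1]
cv2.imwrite("pics/carry.png",np.hstack([cv2.resize(i,(400,340),interpolation=2) for i in(a,b)]))
```

```text
5.6 [ 0.5057 -0.3924  0.0955] [ 3.1398e+00 -2.0000e-03  2.8269e+00] F [ 0.2 -0.4 -2. ] w 0.0384 q [-0.75  0.32  1.27  0.    1.56 -2.01]
shift units [-0.004 -0.017  0.665]
```

View pics/carry.png

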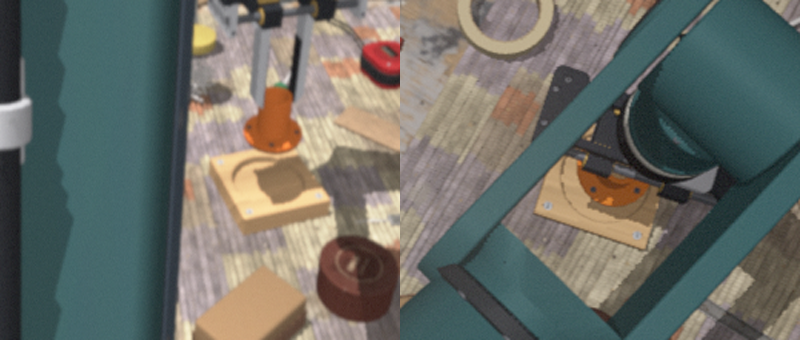

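The spigot hangs upright from the fingers above the pocket (scene crop at (272,125); flange concentric with the pocket in the top crop). Lowering, with the last part slow.

Emit:
move_arm:
  motion: [0,0,0,0,-0.015,0.15,0,0,0,0,0,0,0.15,0,0,0,0,0,0,0.15,0,0,0,0,0,0,0.08,0,0,0,0,0,0,0.04,0,0,0,0,0,0,0,0,0,0,0,0,0,0,0]

```text
time: 6.28
tool_pos: [0.506, -0.3947, 0.0404]
ee_rot: [-3.141, 0.001, 2.827]
wrist_force: [-0.0, 0.2, -0.2]
width: 0.0387
finger_force: 30.0
```

```bash
python3 -c "
from h import *
go(.5055,-.394,.029)"
```

```text
6.28 [ 0.506  -0.3947  0.0404] [-3.1414e+00  7.0000e-04  2.8274e+00] F [-0.   0.2 -0.2] w 0.0387 q [-0.75  0.35  1.33  0.    1.46 -2.01]
shift units [0.007 0.005 0.114]
```

Emit:
move_arm:
  motion: [0,0,0,0,0,0.04,0,0,0,0,0,0,0.03,0,0,0,0,0,0,0.01,0,0,0,0,0,0,0.01,0,0,0,0,0,0,0.01,0,0,0,0,0,0,0,0,0,0,0,0,0,0,0]

```text
time: 6.87
tool_pos: [0.5055, -0.395, 0.0298]
ee_rot: [3.141, -0.0, 2.827]
wrist_force: [-0.5, -0.5, -2.4]
width: 0.0383
finger_force: 30.0
```

Emit:
move_arm:
  motion: [0,0,0,0,0,0.01,0,0,0,0,0,0,0,0,0,0,0,0,0,0,0]

```text
time: 7.12
tool_pos: [0.5058, -0.3951, 0.0293]
ee_rot: [-3.141, 0.001, 2.827]
wrist_force: [-0.2, 0.7, 0.6]
width: 0.0384
finger_force: 30.0
```

Emit:
move_arm:
  motion: [0,0,0,0,0,0.01,0,0,0,0,0,0,0,0,0,0,0,0,0,0,0]

```text
time: 7.37
tool_pos: [0.5059, -0.3953, 0.0292]
ee_rot: [-3.141, 0.001, 2.827]
wrist_force: [-2.1, 0.7, 5.4]
width: 0.0388
finger_force: 30.0
```

Contact: 5 N upward at the expected height. Releasing and rising straight up.

Emit:
move_arm:
  motion: [0,0,0,0,0,0,1,0,0,0,0,0,0,1,0,0,0,0,0,0,1,0,0,0,0,0,0,1,0,0,0,0,0,0,1,0,0,0,0,0,0,1,0,0,0,0,0,0,1,0,0,0,0,0,0,1,0,0,0,0,0,0,1]

```text
time: 8.12
tool_pos: [0.5056, -0.3949, 0.0278]
ee_rot: [3.142, -0.0, 2.827]
wrist_force: [0.4, 1.0, 0.0]
width: 0.0929
finger_force: 0.0
```

Emit:
move_arm:
  motion: [0,0,0,0,0,-0.1,1,0,0,0,0,0,-0.2,1,0,0,0,0,0,-0.2,1,0,0,0,0,0,-0.3,1,0,0,0,0,0,-0.3,1,0,0,0,0,0,-0.2,1,0,0,0,0,0,0,1]

```text
time: 8.7
tool_pos: [0.5079, -0.3971, 0.1658]
ee_rot: [-3.136, 0.011, 2.827]
wrist_force: [0.6, 0.3, 0.5]
width: 0.0938
finger_force: 0.0
```

Emit:
move_arm:
  motion: [0,0,0,0.15,0.15,0,1,0,0,0,0.25,0.25,0,1,0,0,0,0.25,0.25,0,1,0,0,0,0.25,0.25,0,1,0,0,0,0.25,0.25,0,1,0,0,0,0.25,0.25,0,1,0,0,0,0.25,0.25,0,1,0,0,0,0.15,0.15,0,1,0,0,0,0,0,0,1,0,0,0,0,0,0,1]

```text
time: 9.53
tool_pos: [0.3899, -0.1675, 0.1578]
ee_rot: [-3.141, 0.001, 2.828]
wrist_force: [-0.0, 0.4, -0.7]
width: 0.094
finger_force: 0.0
```

Run:
```python
from h import *
import cv2
go(.5055,-.394,.029)
S=robot.snapshot("scene")[:,:,::-1];T=robot.snapshot("top")[:,:,::-1]
cv2.imwrite("pics/end.png",np.hstack([cv2.resize(i,(400,340),interpolation=2) for i in(S[190:320,330:480],T[200:330,365:515])]))
for n,im in(("scene",S),("top",T)):
    m=cv2.inRange(cv2.cvtColor(im,cv2.COLOR_BGR2HSV),(3,200,60),(14,255,255)); N,l,st,ce=cv2.connectedComponentsWithStats(m)
    for i in range(1,N):
        if st[i,4]>150:
            e=cv2.fitEllipse(cv2.convexHull(max(cv2.findContours((l==i).astype('u1'),0,1)[0],key=len)));print(n,st[i],e[0],plane(n,e[0],.02))
```

```text
9.53 [ 0.3899 -0.1675  0.1578] [-3.1412e+00  9.0000e-04  2.8283e+00] F [-0.   0.4 -0.7] w 0.094 q [-0.54 -0.19  1.68 -0.    1.65 -1.8 ]
shift units [-1.797 -1.798  1.29 ]
```

View pics/end.png

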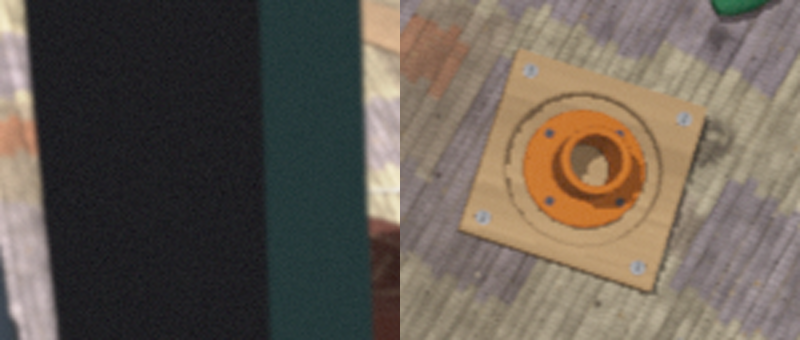

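In the top crop the flange (585,168) is concentric with the pocket, the spigot is upright and the arm is clear. The scene view is blocked by the arm. Lowering stopped at the floor height, so I'm handing in.

```bash
python3 -c "
from bench import robot
print(robot.close_job())"
```

```text
the job is handed in; nothing more can be done
None
```

I placed the spigot seal face down in the jig pocket and handed the job in at about 9.6 s; the last top view shows it centred and upright, the arm is clear, the upturned spigot was never approached at low height, and no verdict was returned.

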